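# Load the sampler tray with the capped samples

### The arm

A 6-joint arm with a two-finger parallel gripper is mounted at the origin on the work surface. World frame = base frame: x ahead of the robot, y to its left, z up, the work surface at z = 0. Lengths are in m, angles in rad, forces in N, time in s.
With the tool pointing down it reaches from about 0.425 to 0.95 m from the base axis. Payload 3.5 kg.
Tool frame: the origin (TCP) lies between the finger pads; the fingertips stand 25 mm ahead of it and the grasp point (between the pads) lies 6 mm ahead of it (ctrl.finger_overhang is the distance from the TCP to the fingertips, in m); x points along the fingers, y is the direction in which the jaws open and shut, and the axes are right-handed (so a half turn about x gives the same grasp; the last joint's range is limited). The gripper opens to 85 mm and grips with 20 to 120 N. Pads are 22 mm wide; open, the fingers measure 114 mm over their backs; the gripper's body (76 mm by 85 mm) begins 54 mm behind the grasp point. The pads swing forward as they close: fully open they stand 13 mm farther back than shut.
Start: joints at [-1.294, 0.286, 1.577, -0, 1.279, -0.15], TCP at [0.279, -0.614, 0.256] pointing down, gripper open.
Joint ranges: [-2.77, 2.77], [-0.9, 2.22], [0.21, 2.48], [-1.53, 4.67], [0.24, 2.81], [-2.84, 2.84]. Speed limits (rad/s): [2.79, 2.79, 3.14, 3.14, 3.14, 3.14].

### API

Orientations are given as a unit quaternion [x, y, z, w].
In Python, from plant import ctrl gives the robot as it stands.
- The arm moves only by the tool play_rows, never from a script. Its argument "targets" is a list of rows, each an object with "delta_pos": the shift along the world's x, y, z normalised to -1 to 1, where 1 is 1000 mm, a list of three; "delta_rot": the turn, a rotation vector about the world's x, y, z normalised to -1 to 1, where 1 is pi rad, a list of three; "claw": the finger opening in mm, from 0 to 85.4. In form: [{"delta_pos": [tx, ty, tz], "delta_rot": [wx, wy, wz], "claw": claw}, ...]. A call has 1 to 20 rows; each row is the pose to reach, as a shift and turn from the pose measured when the call began, turning the shorter way round; what a row does not reach only later rows make up. A row lasts 1/12 s, in which the tool goes at most 41.7 mm and 7.16 degrees, less where a joint would pass 70% of its speed; a pose out of reach is approached as far as the arm can. A call with a number of a shift or a turn outside -1 to 1 is refused whole. A call with a gripper value outside its range is refused whole. The fingers move at their own pace and stop on an object; "newtons" is the grip in N (left out, the last holds). Time passes only in rows, so rows that repeat a pose let the fingers close. It gives the time, the measured TCP pose, the force and the opening at its end, in the units of the state.
- ctrl.get_state(): the state, without advancing time (a new reading comes with each control period).
- ctrl.read_camera(name): name is "scene" or "top" or "wrist"; returns the picture (480x640x3 uint8, blue, green, red); there is no depth.
- ctrl.calibration(name): a dict with "fx", "fy", "cx", "cy" (pixels), "camera_from_world" (4x4, takes a point from world to camera coordinates). Camera axes: x right, y down, z forward; pixel columns grow to the right and rows downward; lengths in m; the calibration is good to about 2 mm. A picture is of the moment at which its call begins: read the wrist's pose just before it. calibration takes no time and is no camera call; for the wrist camera it gives the pose at the moment of the call.
- ctrl.sign_off(): hands the job in, once; it reports no verdict.
The state is a dict: "time": time; "qpos": joint angles; "dq": joint speeds; "joint_efforts": joint torques, N m; "eef_pos": TCP position; "tcp_rot": TCP orientation; "contact_force": force on the tool from outside, world axes, zero at the start; "wrist_torque": the same for the moment, N m; "opening": opening from 0.0 (shut) to 1.0 (fully open).
Only numpy, scipy, OpenCV 4.12 (cv2) and the standard library are available. Lean on these libraries where they do the work, as an engineer would, in place of code of your own. Each camera call takes 0.05 s, during which the arm holds its last target. There are 200 camera calls.

### The job

Gather the four white-capped samples standing loose on the bench (slim round vial, wide jar, square bottle, flat oblong bottle) onto the sampler tray, each standing upright and flat on the floor of the nest of its own shape and size. They are glass: lower them in, do not drop them or tip them over. Leave the uncapped vial and the uncapped square bottle standing exactly where they are.

Things in the scene. Friction and masses are not known exactly. Their poses are not given: they have to be found in the camera images.
- vial_mid (a point): Capped slim round vial, amber glass, standing on the bench. Body 30 mm across and 56 mm high, white screw cap 32 mm across and 16 mm high on top; 72 mm high in all, about 60 g. The point is its centre, half-way up (36 mm above its underside); z points up its axis. Goes in the small round nest.
- jar_mid (a point): Capped wide round jar, amber glass, standing on the bench. Body 52 mm across and 48 mm high, white screw cap 53 mm across and 16 mm high; 64 mm high in all, about 150 g. The point is its centre, half-way up (32 mm above its underside); z points up its axis. Goes in the large round nest.
- squarebottle_mid (a point): Capped square bottle, amber glass, standing on the bench. Body 40 x 40 mm (sides along its x and y) and 52 mm high, then a short neck and a white round cap 30 mm across; 74 mm high in all, about 110 g. The point is its centre, half-way up (37 mm above its underside); z points up its axis. Goes in the square nest.
- flatbottle_mid (a point): Capped flat oblong bottle, amber glass, standing on the bench. Body 30 mm along its x, 64 mm along its y and 52 mm high, then a short neck and a white round cap 27 mm across; 74 mm high in all, about 120 g. The point is its centre, half-way up (37 mm above its underside); z points up its axis. Goes in the oblong nest.
- openvial_mid (a point): Uncapped slim round vial, amber glass, standing on the bench. Like the slim vial but with a bare open neck 23 mm across and no white cap; body 30 mm across and 54 mm high, 66 mm high in all. The point is its centre, half-way up (33 mm above its underside); z points up its axis. It stays where it is.
- opensquare_mid (a point): Uncapped square bottle, amber glass, standing on the bench. Like the square bottle but with a bare open neck 24 mm across and no white cap; body 40 x 40 mm and 52 mm high, 66 mm high in all. The point is its centre, half-way up (33 mm above its underside); z points up its axis. It stays where it is.
- nest_small_round: Small round grey nest on the tray: a shallow round cup, 46 mm across inside. The four nests are fixed in a row, 90 mm from centre to centre, along a flat aluminium tray (110 x 370 x 6 mm, fixed to the bench), in any order. Origin: centre of its underside, on the tray's top 6 mm above the bench; its floor is 4 mm and its rim 14 mm above the origin, wall 4 mm thick; z up, y along the row. 
- nest_large_round: Large round grey nest on the tray: a shallow round cup, 68 mm across inside. Origin, floor, rim and wall as for the small round nest.
- nest_square: Square grey nest on the tray, 56 x 56 mm inside (sides along its x and y). Origin, floor, rim and wall as for the small round nest.
- nest_oblong: Oblong grey nest on the tray, 46 mm along its x and 80 mm along its y (the row) inside. Origin, floor, rim and wall as for the small round nest.
There are look-alikes about, which are no part of the job. Leave any yellow look-alike of the part that bears flatbottle_mid alone.

How it is judged:
At the end, for the whole second after the job is handed in: Each capped sample stands on the floor of its own nest (centre within 14 mm of the nest's centre, height within 4 mm of fully seated, leaning less than 0.1 rad), at rest; both uncapped ones stand upright within 20 mm of where they started, at rest (horizontal distance between vial_mid and nest_small_round below 0.014 m and z of vial_mid in the frame of nest_small_round between 0.036 and 0.044 m and angle between each of vial_mid, jar_mid, squarebottle_mid, flatbottle_mid, openvial_mid, opensquare_mid's own z axis and vertical below 0.1 rad and linear speed of each of vial, jar, squarebottle, flatbottle, openvial, opensquare below 0.02 m/s and horizontal distance between jar_mid and nest_large_round below 0.014 m and z of jar_mid in the frame of nest_large_round between 0.032 and 0.04 m and horizontal distance between squarebottle_mid and nest_square below 0.014 m and z of squarebottle_mid in the frame of nest_square between 0.037 and 0.045 m and horizontal distance between flatbottle_mid and nest_oblong below 0.014 m and z of flatbottle_mid in the frame of nest_oblong between 0.037 and 0.045 m and distance of each of openvial_mid, opensquare_mid from where it was at the start of the episode below 0.02 m); the robot touches nothing.
It fails at once if a capped sample is dropped into its nest (comes down in it faster than 0.45 m/s) ((horizontal distance between vial_mid and nest_small_round below 0.03 m and z of vial_mid in the frame of nest_small_round below 0.055 m and linear speed of vial above 0.45 m/s) or (horizontal distance between jar_mid and nest_large_round below 0.03 m and z of jar_mid in the frame of nest_large_round below 0.051 m and linear speed of jar above 0.45 m/s) or (horizontal distance between squarebottle_mid and nest_square below 0.03 m and z of squarebottle_mid in the frame of nest_square below 0.056 m and linear speed of squarebottle above 0.45 m/s) or (horizontal distance between flatbottle_mid and nest_oblong below 0.03 m and z of flatbottle_mid in the frame of nest_oblong below 0.056 m and linear speed of flatbottle above 0.45 m/s)).
It fails at once if a capped sample is tipped over (angle between any of vial_mid, jar_mid, squarebottle_mid, flatbottle_mid's own z axis and vertical above 0.8 rad).
It fails at once if the uncapped vial is moved from its place by more than 30 mm or tipped (distance of openvial_mid from where it was at the start of the episode above 0.03 m or angle between openvial_mid's own z axis and vertical above 0.5 rad).
It fails at once if the uncapped square bottle is moved from its place by more than 30 mm or tipped (distance of opensquare_mid from where it was at the start of the episode above 0.03 m or angle between opensquare_mid's own z axis and vertical above 0.5 rad).
It also fails if it takes over 104 s, if anything falls off the work surface, if the arm or the gripper's body presses on something with over 40 N, if the wrist force passes 120 N, or if a joint passes its speed limit or range.

## Working session

There is one attempt and no reset: what is moved stays moved. The work goes in short steps, Python scripts to look and compute and a tool call to move; the robot and the scene stay as the last step left them, time stands still between calls to the robot, and variables do not carry over. Pictures are saved under pics/ and viewed, about 12 in all and at most 16, crops included, and the job is handed in when it is done.

Besides the shell and the picture viewer there is one more tool, called after "Request:" as name(argument=value, ...), one argument or row to a line, values as JSON. play_rows: Moves the arm, as the interface text tells. Its arguments: {"type":"object","properties":{"targets":{"type":"array"},"newtons":{"type":"number"}},"required":["targets"]}

```bash
ls; mkdir -p pics
cat > h.py <<'E'
import numpy as np, cv2
from plant import ctrl
def ray(name,u,v,z,cal=None):
    c=cal or ctrl.calibration(name); T=np.array(c["camera_from_world"]); R=T[:3,:3]; t=T[:3,3]
    o=-R.T@t; d=R.T@np.array([(u-c["cx"])/c["fx"],(v-c["cy"])/c["fy"],1])
    return o+d*(z-o[2])/d[2]
def proj(name,p):
    c=ctrl.calibration(name); q=np.array(c["camera_from_world"])@np.append(p,1)
    return np.array([c["fx"]*q[0]/q[2]+c["cx"],c["fy"]*q[1]/q[2]+c["cy"]])
E
python3 - <<'E'
from h import *
print(ctrl.get_state())
for n in ["scene","top"]:
    cv2.imwrite(f"pics/{n}0.png",ctrl.read_camera(n)); c=ctrl.calibration(n)
    T=np.array(c["camera_from_world"]); print(n,c["fx"],-T[:3,:3].T@T[:3,3])
E
```

```text
pics
{'time': 0.0, 'qpos': array([-1.29403344e+00,  2.87173467e-01,  1.57820472e+00, -1.75523089e-05,
        1.27860482e+00, -1.50002436e-01]), 'dq': array([ 0.00039498, -0.00214824, -0.00020457, -0.00038495,  0.00089203,
        0.00033012]), 'joint_efforts': array([ 1.08120330e-03, -4.05976546e+01, -2.92626590e+01, -8.06388880e-05,
        5.70257631e-03,  2.88924404e-06]), 'eef_pos': array([ 0.27925464, -0.61385388,  0.25492691]), 'tcp_rot': array([-0.69100939, -0.15058661,  0.6911283 , -0.14890052]), 'contact_force': array([-0.19751695, -0.4527441 ,  0.83973018]), 'wrist_torque': array([ 0.01115292, -0.06058496, -0.02617046]), 'opening': 1.0025502764796506}
scene 514.0092910124464 [1.20638356 0.66786927 0.70182193]
top 449.78607487836706 [ 0.35011005 -0.01537001  0.89150082]
```

View pics/top0.png

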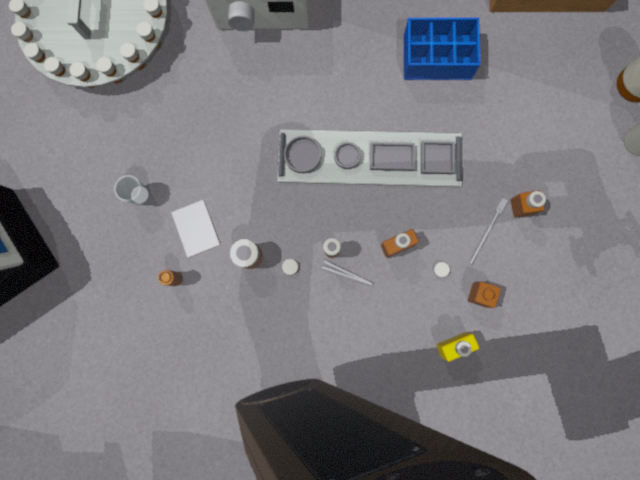

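View pics/scene0.png

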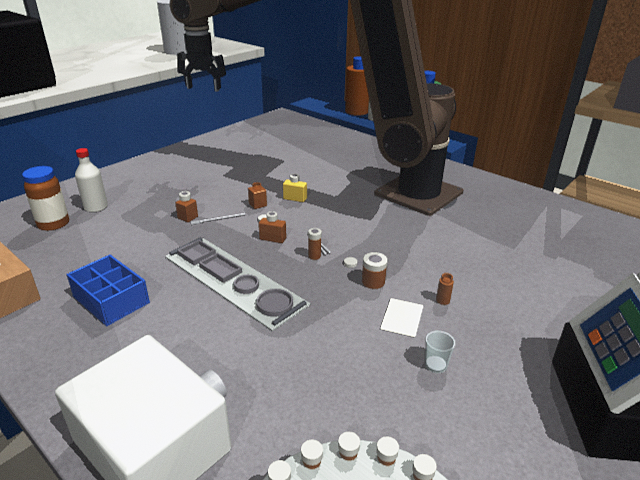

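Top view: large round nest (303,155), small round nest (348,155), oblong nest (393,157) and square nest (438,158). The capped jar is at (245,253), the capped vial at (332,247), the flat bottle at (400,242) and the capped square bottle at (530,203). To leave alone: open vial (168,278), open square (485,294) and the yellow look-alike (460,348).

I'll confirm these in an enlarged crop.

Run:
```python
from h import *
im=cv2.imread("pics/top0.png")
a=cv2.resize(im[120:270,220:420],None,fx=4,fy=4,interpolation=cv2.INTER_CUBIC)
b=cv2.resize(im[120:270,370:570],None,fx=4,fy=4,interpolation=cv2.INTER_CUBIC)
cv2.imwrite("pics/cropA.png",a);cv2.imwrite("pics/cropB.png",b)
```

```text
(no output)
```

View pics/cropA.png

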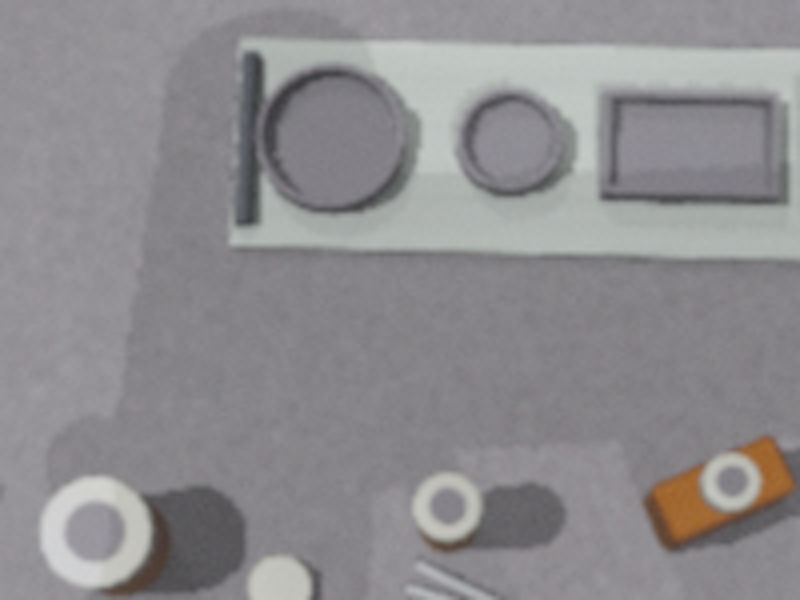

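View pics/cropB.png

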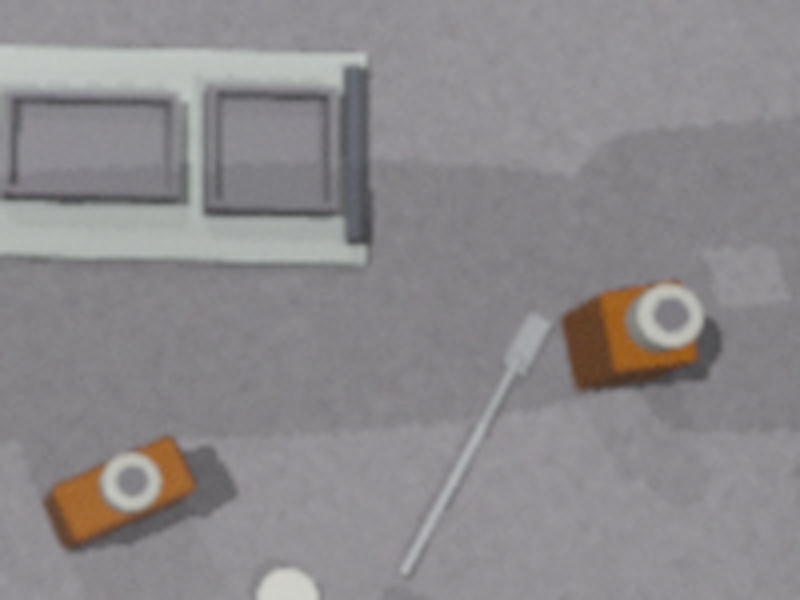

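The crops confirm the targets: white caps on the jar (244,253), vial (332,247), flat bottle (403,240) and square bottle (537,199). The four nests sit in a row, with dark bars at the tray's ends. Converting to world coordinates.

Run:
```python
from h import *
np.set_printoptions(precision=4,suppress=True)
A=lambda u,v:((u+.5)/4-.5+220,(v+.5)/4-.5+120)
B=lambda u,v:((u+.5)/4-.5+370,(v+.5)/4-.5+120)
W=lambda p,z:ray("top",*p,z)[:2]
for n,p,z in [("jar",A(97,532),.064),("vial",A(447,508),.072),("flat",B(131,482),.074),("sq",B(670,316),.074),
 ("LR",A(336,139),.02),("SR",A(512,142),.02),("OB",A(694,147),.02),("OBb",B(93,148),.02),("SQ",B(274.5,149),.02),("ov",(167,278),.066),("os",(489,294),.066),("yel",(463,349),.074)]:
    print(n,W(p,z), np.linalg.norm(W(p,z)))
f=[W(B(*p),.052) for p in [(50,495),(172,436),(193,488),(72,545)]]
s=[W(B(*p),.052) for p in [(600,297),(680,280),(697,358),(613,372)]]
for q in (f,s):
    q=np.array(q);e=q[1]-q[0];g=q[2]-q[1];print(q.mean(0),np.linalg.norm(e),np.linalg.norm(g),np.degrees(np.arctan2(e[1],e[0])),np.degrees(np.arctan2(g[1],g[0])))
```

```text
jar [0.4357 0.1558] 0.46276600068322676
vial [ 0.4488 -0.0069] 0.44883253200864365
flat [ 0.4627 -0.1361] 0.48226055840842663
sq [ 0.5431 -0.3806] 0.6632021600440977
LR [0.6406 0.0526] 0.6427463674218106
SR [ 0.6399 -0.0356] 0.640849669653513
OB [ 0.6381 -0.1261] 0.6504742049749497
OBb [ 0.6376 -0.1256] 0.6498689854045858
SQ [ 0.638  -0.2151] 0.6732570656297105
ov [0.3857 0.297 ] 0.4868146715570188
os [ 0.3684 -0.2922] 0.47016285982052847
yel [ 0.2709 -0.2418] 0.36313371446478676
[ 0.4614 -0.135 ] 0.06378065503483843 0.02627868461005766 -63.09972454811928 -158.50997764478066
[ 0.5431 -0.3799] 0.038253181309524445 0.0377351252440985 -76.95820108611963 -170.33819942218895
```

Request:
play_rows(
  targets=[
    {"delta_pos": [0.264, 0.233, -0.055], "delta_rot": [0, 0, 0.428], "claw": 80},
    {"delta_pos": [0.264, 0.233, -0.055], "delta_rot": [0, 0, 0.428], "claw": 80},
    {"delta_pos": [0.264, 0.233, -0.055], "delta_rot": [0, 0, 0.428], "claw": 80},
    {"delta_pos": [0.264, 0.233, -0.055], "delta_rot": [0, 0, 0.428], "claw": 80},
    {"delta_pos": [0.264, 0.233, -0.055], "delta_rot": [0, 0, 0.428], "claw": 80},
    {"delta_pos": [0.264, 0.233, -0.055], "delta_rot": [0, 0, 0.428], "claw": 80},
    {"delta_pos": [0.264, 0.233, -0.055], "delta_rot": [0, 0, 0.428], "claw": 80},
    {"delta_pos": [0.264, 0.233, -0.055], "delta_rot": [0, 0, 0.428], "claw": 80},
    {"delta_pos": [0.264, 0.233, -0.055], "delta_rot": [0, 0, 0.428], "claw": 80},
    {"delta_pos": [0.264, 0.233, -0.055], "delta_rot": [0, 0, 0.428], "claw": 80},
    {"delta_pos": [0.264, 0.233, -0.055], "delta_rot": [0, 0, 0.428], "claw": 80},
    {"delta_pos": [0.264, 0.233, -0.055], "delta_rot": [0, 0, 0.428], "claw": 80},
    {"delta_pos": [0.264, 0.233, -0.055], "delta_rot": [0, 0, 0.428], "claw": 80},
    {"delta_pos": [0.264, 0.233, -0.055], "delta_rot": [0, 0, 0.428], "claw": 80},
  ],
  newtons=40,
)

```text
time: 1.27
eef_pos: [0.543, -0.3811, 0.1998]
tcp_rot: [0.448, 0.548, -0.449, 0.546]
contact_force: [0.3, 1.1, -0.3]
opening: 0.936
```

```bash
cat >> h.py <<'E'
from scipy.spatial.transform import Rotation as Rn
np.set_printoptions(precision=4,suppress=True)
def st():
    s=ctrl.get_state(); y=Rn.from_quat(s["tcp_rot"]).as_matrix()
    print("t",round(s["time"],2),"pos",s["eef_pos"],"jawyaw",round(np.degrees(np.arctan2(y[1,1],y[0,1])),2),"toolx",y[:,0],"F",s["contact_force"],"open",round(s["opening"],3)); return s
E
python3 - <<'E'
from h import *
st(); 
print(proj("wrist",[.543,-.381,.074]),proj("top",[.543,-.381,.074]))
cv2.imwrite("pics/w1.png",ctrl.read_camera("wrist"))
E
```

```text
t 1.27 pos [ 0.543  -0.3811  0.1998] jawyaw 11.35 toolx [-0.0025  0.0002 -1.    ] F [ 0.3208  1.075  -0.2742] open 0.936
[320.341  246.1992] [537.328  198.6777]
```

View pics/w1.png

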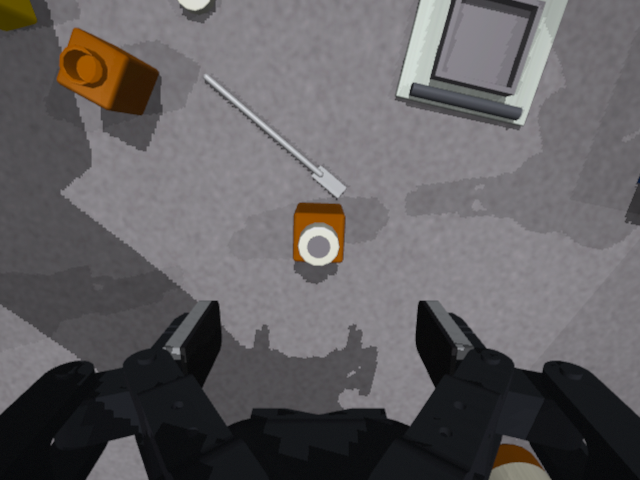

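Wrist view: the square bottle's cap is at (319,246), against a predicted (320,246). Its sides are parallel to the jaws, and the fingers will clear the spatula. Descending and gripping.

Request:
play_rows(
  targets=[
    {"delta_pos": [0, 0, -0.03], "delta_rot": [0, 0, 0], "claw": 80},
    {"delta_pos": [0, 0, -0.06], "delta_rot": [0, 0, 0], "claw": 80},
    {"delta_pos": [0, 0, -0.09], "delta_rot": [0, 0, 0], "claw": 80},
    {"delta_pos": [0, 0, -0.115], "delta_rot": [0, 0, 0], "claw": 80},
    {"delta_pos": [0, 0, -0.135], "delta_rot": [0, 0, 0], "claw": 80},
    {"delta_pos": [0, 0, -0.15], "delta_rot": [0, 0, 0], "claw": 80},
    {"delta_pos": [0, 0, -0.157], "delta_rot": [0, 0, 0], "claw": 80},
    {"delta_pos": [0, 0, -0.157], "delta_rot": [0, 0, 0], "claw": 60},
    {"delta_pos": [0, 0, -0.157], "delta_rot": [0, 0, 0], "claw": 50},
    {"delta_pos": [0, 0, -0.157], "delta_rot": [0, 0, 0], "claw": 45},
    {"delta_pos": [0, 0, -0.157], "delta_rot": [0, 0, 0], "claw": 40},
    {"delta_pos": [0, 0, -0.157], "delta_rot": [0, 0, 0], "claw": 30},
    {"delta_pos": [0, 0, -0.157], "delta_rot": [0, 0, 0], "claw": 30},
    {"delta_pos": [0, 0, -0.157], "delta_rot": [0, 0, 0], "claw": 30},
    {"delta_pos": [0, 0, -0.157], "delta_rot": [0, 0, 0], "claw": 30},
    {"delta_pos": [0, 0, -0.157], "delta_rot": [0, 0, 0], "claw": 30},
    {"delta_pos": [0, 0, -0.157], "delta_rot": [0, 0, 0], "claw": 30},
  ],
  newtons=40,
)

```text
time: 2.73
eef_pos: [0.544, -0.3823, 0.0452]
tcp_rot: [0.447, 0.546, -0.449, 0.548]
contact_force: [-0.6, -1.0, 6.6]
opening: 0.46
```

Gripped at 39 mm. Lifting and moving to above the square nest.

Request:
play_rows(
  targets=[
    {"delta_pos": [0, 0, 0.02], "delta_rot": [0, 0, 0], "claw": 30},
    {"delta_pos": [0, 0, 0.05], "delta_rot": [0, 0, 0], "claw": 30},
    {"delta_pos": [0, 0, 0.08], "delta_rot": [0, 0, 0], "claw": 30},
    {"delta_pos": [0.015, 0.026, 0.09], "delta_rot": [0, 0, -0.01], "claw": 30},
    {"delta_pos": [0.03, 0.053, 0.09], "delta_rot": [0, 0, -0.02], "claw": 30},
    {"delta_pos": [0.045, 0.08, 0.09], "delta_rot": [0, 0, -0.04], "claw": 30},
    {"delta_pos": [0.06, 0.107, 0.09], "delta_rot": [0, 0, -0.066], "claw": 30},
    {"delta_pos": [0.075, 0.134, 0.09], "delta_rot": [0, 0, -0.066], "claw": 30},
    {"delta_pos": [0.087, 0.154, 0.09], "delta_rot": [0, 0, -0.066], "claw": 30},
    {"delta_pos": [0.094, 0.166, 0.09], "delta_rot": [0, 0, -0.066], "claw": 30},
    {"delta_pos": [0.094, 0.166, 0.09], "delta_rot": [0, 0, -0.066], "claw": 30},
    {"delta_pos": [0.094, 0.166, 0.09], "delta_rot": [0, 0, -0.066], "claw": 30},
    {"delta_pos": [0.094, 0.166, 0.07], "delta_rot": [0, 0, -0.066], "claw": 30},
    {"delta_pos": [0.094, 0.166, 0.05], "delta_rot": [0, 0, -0.066], "claw": 30},
    {"delta_pos": [0.094, 0.166, 0.035], "delta_rot": [0, 0, -0.066], "claw": 30},
    {"delta_pos": [0.094, 0.166, 0.035], "delta_rot": [0, 0, -0.066], "claw": 30},
  ],
)

```text
time: 4.07
eef_pos: [0.6346, -0.2165, 0.0753]
tcp_rot: [-0.501, -0.499, 0.505, -0.495]
contact_force: [-0.8, -0.1, -1.9]
opening: 0.465
```

Run:
```python
from h import *
st(); cv2.imwrite("pics/w2.png",ctrl.read_camera("wrist"))
for p in [[.638,-.216,.01],[.638,-.216,.02]]: print(proj("wrist",p))
```

```text
t 4.07 pos [ 0.6346 -0.2165  0.0753] jawyaw -0.63 toolx [-0.008  0.001 -1.   ] F [-0.7976 -0.0731 -1.8971] open 0.465
[325.3093 273.9334]
[325.5772 280.6883]
```

View pics/w2.png

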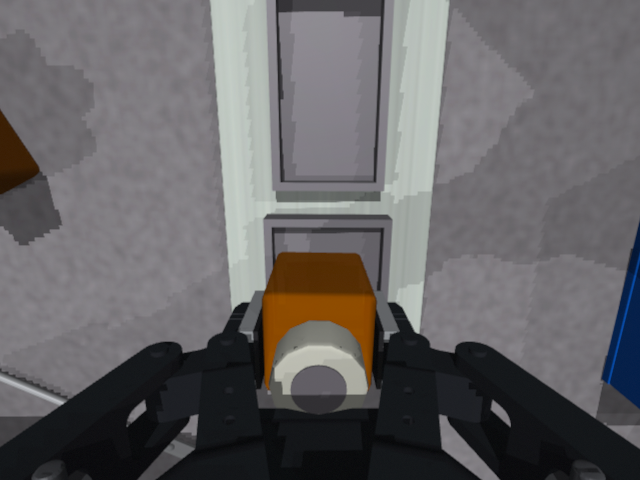

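The bottle hangs upright over the square nest (inner edges at u 273–383). Lowering it.

Request:
play_rows(
  targets=[
    {"delta_pos": [0.003, 0, 0], "delta_rot": [0, 0, 0], "claw": 30},
    {"delta_pos": [0.0045, 0, -0.005], "delta_rot": [0, 0, 0], "claw": 30},
    {"delta_pos": [0.0045, 0, -0.01], "delta_rot": [0, 0, 0], "claw": 30},
    {"delta_pos": [0.0045, 0, -0.014], "delta_rot": [0, 0, 0], "claw": 30},
    {"delta_pos": [0.0045, 0, -0.017], "delta_rot": [0, 0, 0], "claw": 30},
    {"delta_pos": [0.0045, 0, -0.019], "delta_rot": [0, 0, 0], "claw": 30},
    {"delta_pos": [0.0045, 0, -0.019], "delta_rot": [0, 0, 0], "claw": 30},
    {"delta_pos": [0.0045, 0, -0.019], "delta_rot": [0, 0, 0], "claw": 30},
  ],
)

```text
time: 4.78
eef_pos: [0.6402, -0.2166, 0.0582]
tcp_rot: [-0.501, -0.499, 0.504, -0.496]
contact_force: [-0.2, -0.7, -2.4]
opening: 0.463
```

Request:
play_rows(
  targets=[
    {"delta_pos": [-0.001, 0, -0.0015], "delta_rot": [0, 0, 0], "claw": 30},
    {"delta_pos": [-0.001, 0, -0.003], "delta_rot": [0, 0, 0], "claw": 30},
    {"delta_pos": [-0.001, 0, -0.003], "delta_rot": [0, 0, 0], "claw": 30},
    {"delta_pos": [-0.001, 0, -0.003], "delta_rot": [0, 0, 0], "claw": 30},
    {"delta_pos": [-0.001, 0, -0.003], "delta_rot": [0, 0, 0], "claw": 30},
  ],
)

```text
time: 5.2
eef_pos: [0.6393, -0.2167, 0.0554]
tcp_rot: [-0.501, -0.499, 0.504, -0.496]
contact_force: [0.4, 0.2, -0.7]
opening: 0.462
```

Request:
play_rows(
  targets=[
    {"delta_pos": [0, 0, 0], "delta_rot": [0, 0, 0], "claw": 42},
    {"delta_pos": [0, 0, 0], "delta_rot": [0, 0, 0], "claw": 48},
    {"delta_pos": [0, 0, 0], "delta_rot": [0, 0, 0], "claw": 58},
    {"delta_pos": [0, 0, 0], "delta_rot": [0, 0, 0], "claw": 70},
    {"delta_pos": [0, 0, 0], "delta_rot": [0, 0, 0], "claw": 70},
    {"delta_pos": [0, 0, 0.02], "delta_rot": [0, 0, 0], "claw": 70},
    {"delta_pos": [0, 0, 0.05], "delta_rot": [0, 0, 0], "claw": 70},
    {"delta_pos": [0, 0, 0.09], "delta_rot": [0, 0, 0], "claw": 70},
    {"delta_pos": [0, 0, 0.13], "delta_rot": [0, 0, 0], "claw": 70},
    {"delta_pos": [-0.03, 0.015, 0.145], "delta_rot": [0, 0, 0.02], "claw": 70},
    {"delta_pos": [-0.06, 0.028, 0.145], "delta_rot": [0, 0, 0.05], "claw": 70},
    {"delta_pos": [-0.09, 0.042, 0.145], "delta_rot": [0, 0, 0.08], "claw": 70},
    {"delta_pos": [-0.12, 0.056, 0.145], "delta_rot": [0, 0, 0.11], "claw": 70},
    {"delta_pos": [-0.15, 0.07, 0.145], "delta_rot": [0, 0, 0.148], "claw": 70},
    {"delta_pos": [-0.177, 0.081, 0.145], "delta_rot": [0, 0, 0.148], "claw": 70},
    {"delta_pos": [-0.177, 0.081, 0.145], "delta_rot": [0, 0, 0.148], "claw": 70},
    {"delta_pos": [-0.177, 0.081, 0.145], "delta_rot": [0, 0, 0.148], "claw": 70},
  ],
)

```text
time: 6.62
eef_pos: [0.4615, -0.1351, 0.2005]
tcp_rot: [0.373, 0.6, -0.376, 0.599]
contact_force: [0.4, -0.4, -0.2]
opening: 0.817
```

Run:
```python
from h import *
st(); cv2.imwrite("pics/w3.png",ctrl.read_camera("wrist"))
print(proj("wrist",[.4627,-.1358,.074]), proj("wrist",[.639,-.217,.084]))
```

```text
t 6.62 pos [ 0.4615 -0.1351  0.2005] jawyaw 26.02 toolx [-0.0039 -0.0031 -1.    ] F [ 0.3564 -0.3732 -0.1724] open 0.817
[320.3655 245.6634] [473.0581 429.3204]
```

View pics/w3.png

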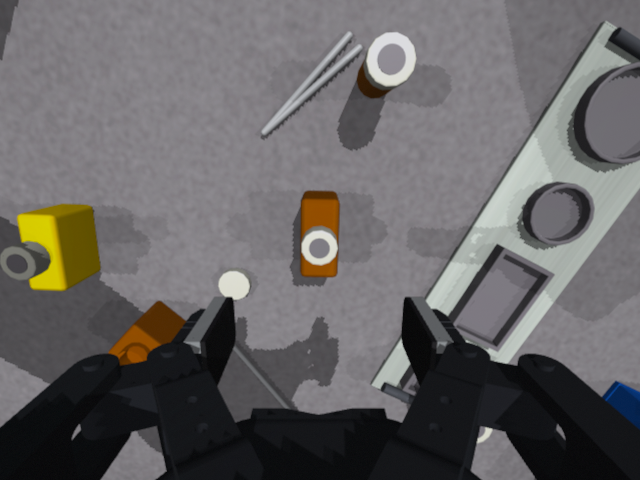

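The wrist view shows the flat bottle's cap at (319,247), against a predicted (320,246). Its long side is square to the jaws, the yellow look-alike (60,250) is well clear, and the square bottle's cap is visible at about (480,430). Gripping.

Request:
play_rows(
  targets=[
    {"delta_pos": [0.001, 0, -0.03], "delta_rot": [0, 0, 0], "claw": 70},
    {"delta_pos": [0.001, 0, -0.06], "delta_rot": [0, 0, 0], "claw": 70},
    {"delta_pos": [0.001, 0, -0.09], "delta_rot": [0, 0, 0], "claw": 70},
    {"delta_pos": [0.001, 0, -0.115], "delta_rot": [0, 0, 0], "claw": 70},
    {"delta_pos": [0.001, 0, -0.135], "delta_rot": [0, 0, 0], "claw": 70},
    {"delta_pos": [0.001, 0, -0.15], "delta_rot": [0, 0, 0], "claw": 70},
    {"delta_pos": [0.001, 0, -0.157], "delta_rot": [0, 0, 0], "claw": 65},
    {"delta_pos": [0.001, 0, -0.157], "delta_rot": [0, 0, 0], "claw": 52},
    {"delta_pos": [0.001, 0, -0.157], "delta_rot": [0, 0, 0], "claw": 42},
    {"delta_pos": [0.001, 0, -0.157], "delta_rot": [0, 0, 0], "claw": 34},
    {"delta_pos": [0.001, 0, -0.157], "delta_rot": [0, 0, 0], "claw": 28},
    {"delta_pos": [0.001, 0, -0.157], "delta_rot": [0, 0, 0], "claw": 20},
    {"delta_pos": [0.001, 0, -0.157], "delta_rot": [0, 0, 0], "claw": 20},
    {"delta_pos": [0.001, 0, -0.157], "delta_rot": [0, 0, 0], "claw": 20},
    {"delta_pos": [0.001, 0, -0.157], "delta_rot": [0, 0, 0], "claw": 20},
    {"delta_pos": [0.001, 0, -0.157], "delta_rot": [0, 0, 0], "claw": 20},
  ],
)

```text
time: 8.0
eef_pos: [0.4649, -0.1365, 0.0454]
tcp_rot: [0.373, 0.599, -0.376, 0.601]
contact_force: [-0.1, -0.9, 5.8]
opening: 0.343
```

Request:
play_rows(
  targets=[
    {"delta_pos": [0, 0, 0.02], "delta_rot": [0, 0, 0], "claw": 20},
    {"delta_pos": [0, 0, 0.05], "delta_rot": [0, 0, 0], "claw": 20},
    {"delta_pos": [0, 0, 0.08], "delta_rot": [0, 0, 0], "claw": 20},
    {"delta_pos": [0.015, 0.001, 0.09], "delta_rot": [0, 0, -0.02], "claw": 20},
    {"delta_pos": [0.04, 0.003, 0.09], "delta_rot": [0, 0, -0.05], "claw": 20},
    {"delta_pos": [0.07, 0.004, 0.09], "delta_rot": [0, 0, -0.08], "claw": 20},
    {"delta_pos": [0.1, 0.006, 0.09], "delta_rot": [0, 0, -0.11], "claw": 20},
    {"delta_pos": [0.13, 0.008, 0.09], "delta_rot": [0, 0, -0.14], "claw": 20},
    {"delta_pos": [0.155, 0.009, 0.09], "delta_rot": [0, 0, -0.148], "claw": 20},
    {"delta_pos": [0.17, 0.01, 0.09], "delta_rot": [0, 0, -0.148], "claw": 20},
    {"delta_pos": [0.1735, 0.01, 0.08], "delta_rot": [0, 0, -0.148], "claw": 20},
    {"delta_pos": [0.1735, 0.01, 0.07], "delta_rot": [0, 0, -0.148], "claw": 20},
    {"delta_pos": [0.1735, 0.01, 0.055], "delta_rot": [0, 0, -0.148], "claw": 20},
    {"delta_pos": [0.1735, 0.01, 0.04], "delta_rot": [0, 0, -0.148], "claw": 20},
    {"delta_pos": [0.1735, 0.01, 0.032], "delta_rot": [0, 0, -0.148], "claw": 20},
    {"delta_pos": [0.1735, 0.01, 0.028], "delta_rot": [0, 0, -0.148], "claw": 20},
    {"delta_pos": [0.1735, 0.01, 0.028], "delta_rot": [0, 0, -0.148], "claw": 20},
  ],
)

```text
time: 9.42
eef_pos: [0.6368, -0.1263, 0.0713]
tcp_rot: [-0.5, -0.498, 0.505, -0.497]
contact_force: [-0.6, 0.0, -0.6]
opening: 0.346
```

Run:
```python
from h import *
st(); cv2.imwrite("pics/w4.png",ctrl.read_camera("wrist"))
```

```text
t 9.42 pos [ 0.6368 -0.1263  0.0713] jawyaw -0.65 toolx [-0.0058 -0.0034 -1.    ] F [-0.6152  0.0119 -0.6114] open 0.346
```

View pics/w4.png

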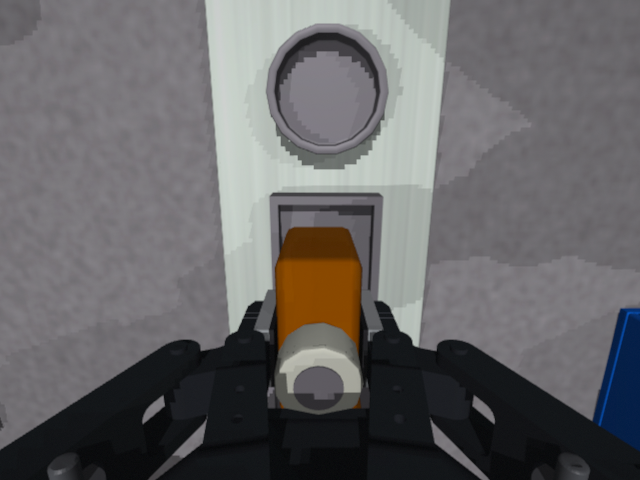

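The flat bottle hangs upright and in line with the oblong nest (inner edges at u 278–375). Lowering it.

Request:
play_rows(
  targets=[
    {"delta_pos": [0.002, 0, -0.004], "delta_rot": [0, 0, 0], "claw": 20},
    {"delta_pos": [0.002, 0, -0.008], "delta_rot": [0, 0, 0], "claw": 20},
    {"delta_pos": [0.002, 0, -0.012], "delta_rot": [0, 0, 0], "claw": 20},
    {"delta_pos": [0.002, 0, -0.014], "delta_rot": [0, 0, 0], "claw": 20},
    {"delta_pos": [0.002, 0, -0.016], "delta_rot": [0, 0, 0], "claw": 20},
    {"delta_pos": [0.002, 0, -0.0165], "delta_rot": [0, 0, 0], "claw": 20},
    {"delta_pos": [0.002, 0, -0.0165], "delta_rot": [0, 0, 0], "claw": 20},
    {"delta_pos": [0.002, 0, -0.0165], "delta_rot": [0, 0, 0], "claw": 20},
    {"delta_pos": [0.002, 0, -0.0165], "delta_rot": [0, 0, 0], "claw": 20},
  ],
)

```text
time: 10.22
eef_pos: [0.6399, -0.1266, 0.0564]
tcp_rot: [-0.501, -0.497, 0.505, -0.498]
contact_force: [0.2, -0.1, -1.3]
opening: 0.343
```

Request:
play_rows(
  targets=[
    {"delta_pos": [-0.001, 0, -0.0015], "delta_rot": [0, 0, 0], "claw": 20},
    {"delta_pos": [-0.001, 0, -0.0015], "delta_rot": [0, 0, 0], "claw": 20},
    {"delta_pos": [-0.001, 0, -0.0015], "delta_rot": [0, 0, 0], "claw": 32},
    {"delta_pos": [-0.001, 0, -0.0015], "delta_rot": [0, 0, 0], "claw": 38},
    {"delta_pos": [-0.001, 0, -0.0015], "delta_rot": [0, 0, 0], "claw": 48},
    {"delta_pos": [-0.001, 0, -0.0015], "delta_rot": [0, 0, 0], "claw": 62},
    {"delta_pos": [0, 0, 0.0], "delta_rot": [0, 0, 0], "claw": 62},
    {"delta_pos": [0, 0, 0.02], "delta_rot": [0, 0, 0], "claw": 62},
    {"delta_pos": [0, 0, 0.05], "delta_rot": [0, 0, 0], "claw": 62},
    {"delta_pos": [0, 0, 0.09], "delta_rot": [0, 0, 0], "claw": 62},
    {"delta_pos": [0, 0, 0.13], "delta_rot": [0, 0, 0], "claw": 62},
    {"delta_pos": [-0.025, 0.016, 0.145], "delta_rot": [0, 0, -0.03], "claw": 62},
    {"delta_pos": [-0.055, 0.035, 0.145], "delta_rot": [0, 0, -0.06], "claw": 62},
    {"delta_pos": [-0.085, 0.053, 0.145], "delta_rot": [0, 0, -0.1], "claw": 62},
    {"delta_pos": [-0.115, 0.072, 0.145], "delta_rot": [0, 0, -0.14], "claw": 62},
    {"delta_pos": [-0.145, 0.091, 0.145], "delta_rot": [0, 0, -0.18], "claw": 62},
    {"delta_pos": [-0.17, 0.107, 0.145], "delta_rot": [0, 0, -0.22], "claw": 62},
    {"delta_pos": [-0.191, 0.12, 0.145], "delta_rot": [0, 0, -0.247], "claw": 62},
    {"delta_pos": [-0.191, 0.12, 0.145], "delta_rot": [0, 0, -0.247], "claw": 62},
    {"delta_pos": [-0.191, 0.12, 0.145], "delta_rot": [0, 0, -0.247], "claw": 62},
  ],
)

```text
time: 11.88
eef_pos: [0.4483, -0.006, 0.2016]
tcp_rot: [-0.652, -0.271, 0.655, -0.271]
contact_force: [0.5, -0.4, -0.7]
opening: 0.726
```

Run:
```python
from h import *
st(); cv2.imwrite("pics/w5.png",ctrl.read_camera("wrist"))
print(proj("wrist",[.4488,-.0069,.072]), proj("wrist",[.639,-.126,.084]))
```

```text
t 11.88 pos [ 0.4483 -0.006   0.2016] jawyaw -44.98 toolx [-0.0042 -0.0012 -1.    ] F [ 0.4946 -0.4403 -0.6923] open 0.726
[319.9233 242.8294] [657.5798 173.4514]
```

View pics/w5.png

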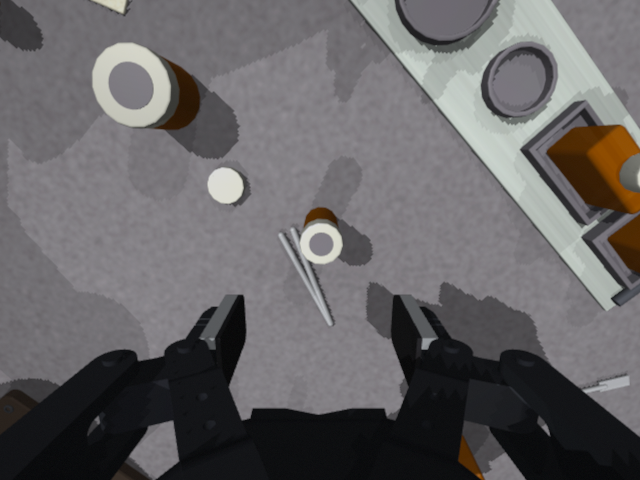

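Wrist view: the vial's cap is at (321,243), as predicted. The tweezers lie flat to its left, below fingertip height, and the flat bottle stands in the oblong nest. Gripping the vial.

Request:
play_rows(
  targets=[
    {"delta_pos": [0, -0.001, -0.03], "delta_rot": [0, 0, 0], "claw": 62},
    {"delta_pos": [0, -0.001, -0.06], "delta_rot": [0, 0, 0], "claw": 62},
    {"delta_pos": [0, -0.001, -0.09], "delta_rot": [0, 0, 0], "claw": 62},
    {"delta_pos": [0, -0.001, -0.115], "delta_rot": [0, 0, 0], "claw": 62},
    {"delta_pos": [0, -0.001, -0.135], "delta_rot": [0, 0, 0], "claw": 62},
    {"delta_pos": [0, -0.001, -0.15], "delta_rot": [0, 0, 0], "claw": 62},
    {"delta_pos": [0, -0.001, -0.158], "delta_rot": [0, 0, 0], "claw": 60},
    {"delta_pos": [0, -0.001, -0.158], "delta_rot": [0, 0, 0], "claw": 50},
    {"delta_pos": [0, -0.001, -0.158], "delta_rot": [0, 0, 0], "claw": 42},
    {"delta_pos": [0, -0.001, -0.158], "delta_rot": [0, 0, 0], "claw": 34},
    {"delta_pos": [0, -0.001, -0.158], "delta_rot": [0, 0, 0], "claw": 28},
    {"delta_pos": [0, -0.001, -0.158], "delta_rot": [0, 0, 0], "claw": 20},
    {"delta_pos": [0, -0.001, -0.158], "delta_rot": [0, 0, 0], "claw": 20},
    {"delta_pos": [0, -0.001, -0.158], "delta_rot": [0, 0, 0], "claw": 20},
    {"delta_pos": [0, -0.001, -0.158], "delta_rot": [0, 0, 0], "claw": 20},
    {"delta_pos": [0, -0.001, -0.158], "delta_rot": [0, 0, 0], "claw": 20},
  ],
)

```text
time: 13.27
eef_pos: [0.4503, -0.0079, 0.0451]
tcp_rot: [-0.653, -0.27, 0.654, -0.271]
contact_force: [0.3, 0.5, 5.7]
opening: 0.348
```

Request:
play_rows(
  targets=[
    {"delta_pos": [0, 0, 0.02], "delta_rot": [0, 0, 0], "claw": 20},
    {"delta_pos": [0, 0, 0.05], "delta_rot": [0, 0, 0], "claw": 20},
    {"delta_pos": [0, 0, 0.08], "delta_rot": [0, 0, 0.02], "claw": 20},
    {"delta_pos": [0.015, -0.002, 0.09], "delta_rot": [0, 0, 0.05], "claw": 20},
    {"delta_pos": [0.04, -0.006, 0.09], "delta_rot": [0, 0, 0.08], "claw": 20},
    {"delta_pos": [0.07, -0.01, 0.09], "delta_rot": [0, 0, 0.11], "claw": 20},
    {"delta_pos": [0.1, -0.015, 0.09], "delta_rot": [0, 0, 0.14], "claw": 20},
    {"delta_pos": [0.13, -0.02, 0.09], "delta_rot": [0, 0, 0.17], "claw": 20},
    {"delta_pos": [0.155, -0.024, 0.09], "delta_rot": [0, 0, 0.2], "claw": 20},
    {"delta_pos": [0.175, -0.027, 0.09], "delta_rot": [0, 0, 0.23], "claw": 20},
    {"delta_pos": [0.189, -0.028, 0.09], "delta_rot": [0, 0, 0.247], "claw": 20},
    {"delta_pos": [0.189, -0.028, 0.08], "delta_rot": [0, 0, 0.247], "claw": 20},
    {"delta_pos": [0.189, -0.028, 0.07], "delta_rot": [0, 0, 0.247], "claw": 20},
    {"delta_pos": [0.189, -0.028, 0.055], "delta_rot": [0, 0, 0.247], "claw": 20},
    {"delta_pos": [0.189, -0.028, 0.04], "delta_rot": [0, 0, 0.247], "claw": 20},
    {"delta_pos": [0.189, -0.028, 0.032], "delta_rot": [0, 0, 0.247], "claw": 20},
    {"delta_pos": [0.189, -0.028, 0.028], "delta_rot": [0, 0, 0.247], "claw": 20},
    {"delta_pos": [0.189, -0.028, 0.028], "delta_rot": [0, 0, 0.247], "claw": 20},
    {"delta_pos": [0.189, -0.028, 0.028], "delta_rot": [0, 0, 0.247], "claw": 20},
  ],
)

```text
time: 14.85
eef_pos: [0.6391, -0.0358, 0.073]
tcp_rot: [-0.502, -0.497, 0.503, -0.498]
contact_force: [-0.0, -0.3, -0.2]
opening: 0.343
```

Run:
```python
from h import *
st(); cv2.imwrite("pics/w6.png",ctrl.read_camera("wrist"))
```

```text
t 14.85 pos [ 0.6391 -0.0358  0.073 ] jawyaw -0.56 toolx [ 0.0004 -0.0023 -1.    ] F [-0.0158 -0.3482 -0.1822] open 0.343
```

View pics/w6.png

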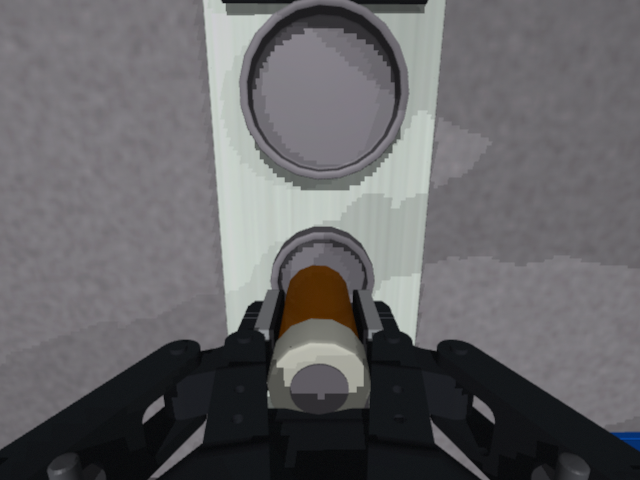

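The vial is upright and centred on the small round nest (u 273–373). Lowering it.

Request:
play_rows(
  targets=[
    {"delta_pos": [0, 0, -0.004], "delta_rot": [0, 0, 0], "claw": 20},
    {"delta_pos": [0, 0, -0.008], "delta_rot": [0, 0, 0], "claw": 20},
    {"delta_pos": [0, 0, -0.012], "delta_rot": [0, 0, 0], "claw": 20},
    {"delta_pos": [0, 0, -0.015], "delta_rot": [0, 0, 0], "claw": 20},
    {"delta_pos": [0, 0, -0.017], "delta_rot": [0, 0, 0], "claw": 20},
    {"delta_pos": [0, 0, -0.018], "delta_rot": [0, 0, 0], "claw": 20},
    {"delta_pos": [0, 0, -0.018], "delta_rot": [0, 0, 0], "claw": 20},
    {"delta_pos": [0, 0, -0.018], "delta_rot": [0, 0, 0], "claw": 20},
    {"delta_pos": [0, 0, -0.018], "delta_rot": [0, 0, 0], "claw": 20},
  ],
)

```text
time: 15.65
eef_pos: [0.6398, -0.0359, 0.0558]
tcp_rot: [-0.502, -0.496, 0.503, -0.499]
contact_force: [-0.1, 0.1, -0.4]
opening: 0.343
```

Request:
play_rows(
  targets=[
    {"delta_pos": [0, 0, -0.001], "delta_rot": [0, 0, 0], "claw": 20},
    {"delta_pos": [0, 0, -0.001], "delta_rot": [0, 0, 0], "claw": 32},
    {"delta_pos": [0, 0, -0.001], "delta_rot": [0, 0, 0], "claw": 38},
    {"delta_pos": [0, 0, -0.001], "delta_rot": [0, 0, 0], "claw": 48},
    {"delta_pos": [0, 0, -0.001], "delta_rot": [0, 0, 0], "claw": 62},
    {"delta_pos": [0, 0, 0.0], "delta_rot": [0, 0, 0], "claw": 62},
    {"delta_pos": [0, 0, 0.02], "delta_rot": [0, 0, 0], "claw": 62},
    {"delta_pos": [0, 0, 0.05], "delta_rot": [0, 0, 0], "claw": 62},
    {"delta_pos": [0, 0, 0.09], "delta_rot": [0, 0, 0], "claw": 62},
    {"delta_pos": [0, 0, 0.13], "delta_rot": [0, 0, 0], "claw": 82},
    {"delta_pos": [-0.025, 0.024, 0.145], "delta_rot": [0, 0, 0], "claw": 82},
    {"delta_pos": [-0.053, 0.05, 0.145], "delta_rot": [0, 0, 0], "claw": 82},
    {"delta_pos": [-0.081, 0.076, 0.145], "delta_rot": [0, 0, 0], "claw": 82},
    {"delta_pos": [-0.109, 0.102, 0.145], "delta_rot": [0, 0, 0], "claw": 82},
    {"delta_pos": [-0.137, 0.128, 0.145], "delta_rot": [0, 0, 0], "claw": 82},
    {"delta_pos": [-0.165, 0.154, 0.145], "delta_rot": [0, 0, 0], "claw": 82},
    {"delta_pos": [-0.19, 0.178, 0.145], "delta_rot": [0, 0, 0], "claw": 82},
    {"delta_pos": [-0.204, 0.192, 0.145], "delta_rot": [0, 0, 0], "claw": 82},
    {"delta_pos": [-0.204, 0.192, 0.145], "delta_rot": [0, 0, 0], "claw": 82},
    {"delta_pos": [-0.204, 0.192, 0.145], "delta_rot": [0, 0, 0], "claw": 82},
  ],
)

```text
time: 17.32
eef_pos: [0.4355, 0.1566, 0.2012]
tcp_rot: [0.502, 0.497, -0.502, 0.5]
contact_force: [0.3, -0.8, -0.2]
opening: 0.959
```

Run:
```python
from h import *
st(); cv2.imwrite("pics/w7.png",ctrl.read_camera("wrist"))
print(proj("wrist",[.4357,.1558,.064]))
```

```text
t 17.32 pos [0.4355 0.1566 0.2012] jawyaw -0.43 toolx [ 0.0034 -0.0028 -1.    ] F [ 0.3246 -0.8016 -0.1508] open 0.959
[318.5471 241.2119]
```

View pics/w7.png

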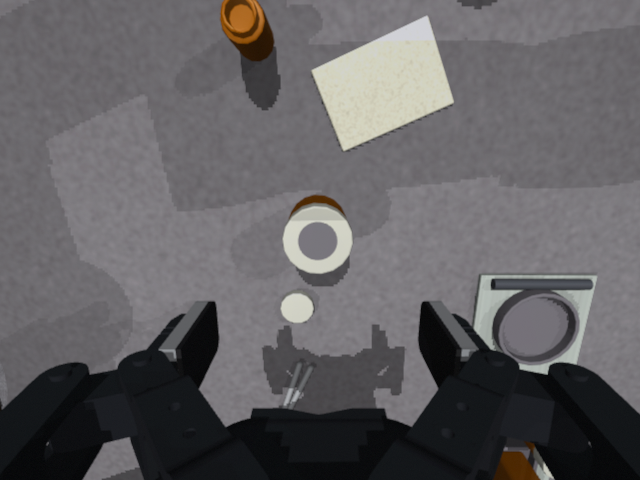

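The jar's cap is at (318,240), against a predicted (318.5,241). The open vial at (243,30) is well clear. Gripping.

Request:
play_rows(
  targets=[
    {"delta_pos": [0, -0.001, -0.03], "delta_rot": [0, 0, 0], "claw": 82},
    {"delta_pos": [0, -0.001, -0.06], "delta_rot": [0, 0, 0], "claw": 82},
    {"delta_pos": [0, -0.001, -0.09], "delta_rot": [0, 0, 0], "claw": 82},
    {"delta_pos": [0, -0.001, -0.115], "delta_rot": [0, 0, 0], "claw": 82},
    {"delta_pos": [0, -0.001, -0.135], "delta_rot": [0, 0, 0], "claw": 82},
    {"delta_pos": [0, -0.001, -0.15], "delta_rot": [0, 0, 0], "claw": 82},
    {"delta_pos": [0, -0.001, -0.158], "delta_rot": [0, 0, 0], "claw": 80},
    {"delta_pos": [0, -0.001, -0.158], "delta_rot": [0, 0, 0], "claw": 72},
    {"delta_pos": [0, -0.001, -0.158], "delta_rot": [0, 0, 0], "claw": 64},
    {"delta_pos": [0, -0.001, -0.158], "delta_rot": [0, 0, 0], "claw": 57},
    {"delta_pos": [0, -0.001, -0.158], "delta_rot": [0, 0, 0], "claw": 50},
    {"delta_pos": [0, -0.001, -0.158], "delta_rot": [0, 0, 0], "claw": 42},
    {"delta_pos": [0, -0.001, -0.158], "delta_rot": [0, 0, 0], "claw": 42},
    {"delta_pos": [0, -0.001, -0.158], "delta_rot": [0, 0, 0], "claw": 42},
    {"delta_pos": [0, -0.001, -0.158], "delta_rot": [0, 0, 0], "claw": 42},
    {"delta_pos": [0, -0.001, -0.158], "delta_rot": [0, 0, 0], "claw": 42},
  ],
)

```text
time: 18.7
eef_pos: [0.4375, 0.1551, 0.0448]
tcp_rot: [0.503, 0.495, -0.501, 0.5]
contact_force: [0.3, -2.4, 5.3]
opening: 0.609
```

Request:
play_rows(
  targets=[
    {"delta_pos": [0, 0, 0.02], "delta_rot": [0, 0, 0], "claw": 42},
    {"delta_pos": [0, 0, 0.05], "delta_rot": [0, 0, 0], "claw": 42},
    {"delta_pos": [0, 0, 0.08], "delta_rot": [0, 0, 0], "claw": 42},
    {"delta_pos": [0.015, -0.007, 0.09], "delta_rot": [0, 0, 0], "claw": 42},
    {"delta_pos": [0.04, -0.02, 0.09], "delta_rot": [0, 0, 0], "claw": 42},
    {"delta_pos": [0.067, -0.033, 0.09], "delta_rot": [0, 0, 0], "claw": 42},
    {"delta_pos": [0.094, -0.047, 0.09], "delta_rot": [0, 0, 0], "claw": 42},
    {"delta_pos": [0.121, -0.06, 0.09], "delta_rot": [0, 0, 0], "claw": 42},
    {"delta_pos": [0.148, -0.074, 0.09], "delta_rot": [0, 0, 0], "claw": 42},
    {"delta_pos": [0.175, -0.087, 0.09], "delta_rot": [0, 0, 0], "claw": 42},
    {"delta_pos": [0.194, -0.097, 0.09], "delta_rot": [0, 0, 0], "claw": 42},
    {"delta_pos": [0.203, -0.101, 0.085], "delta_rot": [0, 0, 0], "claw": 42},
    {"delta_pos": [0.203, -0.101, 0.075], "delta_rot": [0, 0, 0], "claw": 42},
    {"delta_pos": [0.203, -0.101, 0.06], "delta_rot": [0, 0, 0], "claw": 42},
    {"delta_pos": [0.203, -0.101, 0.045], "delta_rot": [0, 0, 0], "claw": 42},
    {"delta_pos": [0.203, -0.101, 0.035], "delta_rot": [0, 0, 0], "claw": 42},
    {"delta_pos": [0.203, -0.101, 0.03], "delta_rot": [0, 0, 0], "claw": 42},
    {"delta_pos": [0.203, -0.101, 0.03], "delta_rot": [0, 0, 0], "claw": 42},
    {"delta_pos": [0.203, -0.101, 0.03], "delta_rot": [0, 0, 0], "claw": 42},
  ],
)

```text
time: 20.28
eef_pos: [0.6401, 0.0544, 0.0745]
tcp_rot: [0.503, 0.496, -0.501, 0.5]
contact_force: [0.5, -0.0, -0.6]
opening: 0.61
```

Run:
```python
from h import *
st(); a=ctrl.read_camera("wrist"); b=ctrl.read_camera("scene")[200:360,140:340]
cv2.imwrite("pics/w8.png",np.hstack([cv2.resize(a,(400,300)),cv2.resize(b,(375,300))]))
```

```text
t 20.28 pos [0.6401 0.0544 0.0745] jawyaw -0.47 toolx [ 0.0058 -0.0029 -1.    ] F [ 0.5232 -0.0444 -0.599 ] open 0.61
```

View pics/w8.png

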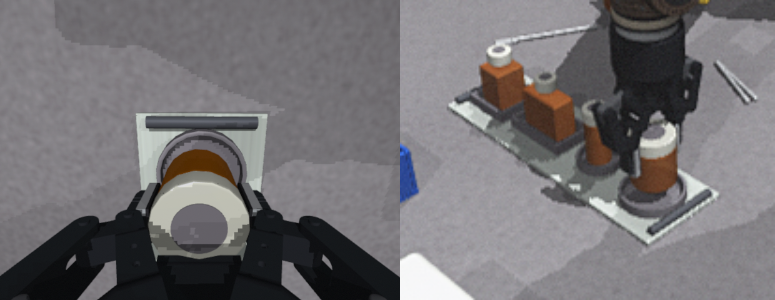

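The jar is centred over the large nest, and the other three samples stand upright in theirs. Lowering it.

Request:
play_rows(
  targets=[
    {"delta_pos": [0, 0, -0.004], "delta_rot": [0, 0, 0], "claw": 42},
    {"delta_pos": [0, 0, -0.008], "delta_rot": [0, 0, 0], "claw": 42},
    {"delta_pos": [0, 0, -0.012], "delta_rot": [0, 0, 0], "claw": 42},
    {"delta_pos": [0, 0, -0.016], "delta_rot": [0, 0, 0], "claw": 42},
    {"delta_pos": [0, 0, -0.018], "delta_rot": [0, 0, 0], "claw": 42},
    {"delta_pos": [0, 0, -0.019], "delta_rot": [0, 0, 0], "claw": 42},
    {"delta_pos": [0, 0, -0.019], "delta_rot": [0, 0, 0], "claw": 42},
    {"delta_pos": [0, 0, -0.019], "delta_rot": [0, 0, 0], "claw": 42},
    {"delta_pos": [0, 0, -0.019], "delta_rot": [0, 0, 0], "claw": 42},
  ],
)

```text
time: 21.13
eef_pos: [0.6413, 0.0542, 0.057]
tcp_rot: [0.504, 0.495, -0.501, 0.501]
contact_force: [0.4, 0.4, -1.2]
opening: 0.607
```

Request:
play_rows(
  targets=[
    {"delta_pos": [-0.001, 0, -0.0015], "delta_rot": [0, 0, 0], "claw": 42},
    {"delta_pos": [-0.001, 0, -0.0025], "delta_rot": [0, 0, 0], "claw": 42},
    {"delta_pos": [-0.001, 0, -0.0025], "delta_rot": [0, 0, 0], "claw": 42},
    {"delta_pos": [-0.001, 0, -0.0025], "delta_rot": [0, 0, 0], "claw": 54},
    {"delta_pos": [-0.001, 0, -0.0025], "delta_rot": [0, 0, 0], "claw": 60},
    {"delta_pos": [-0.001, 0, -0.0025], "delta_rot": [0, 0, 0], "claw": 70},
    {"delta_pos": [-0.001, 0, -0.001], "delta_rot": [0, 0, 0], "claw": 80},
    {"delta_pos": [-0.001, 0, 0.0], "delta_rot": [0, 0, 0], "claw": 80},
    {"delta_pos": [0, 0, 0.02], "delta_rot": [0, 0, 0], "claw": 80},
    {"delta_pos": [0, 0, 0.05], "delta_rot": [0, 0, 0], "claw": 80},
    {"delta_pos": [0, 0, 0.09], "delta_rot": [0, 0, 0], "claw": 80},
    {"delta_pos": [0, 0, 0.13], "delta_rot": [0, 0, 0], "claw": 80},
    {"delta_pos": [0, 0.02, 0.17], "delta_rot": [0, 0, 0], "claw": 80},
    {"delta_pos": [-0.02, 0.05, 0.2], "delta_rot": [0, 0, 0], "claw": 80},
    {"delta_pos": [-0.04, 0.08, 0.2], "delta_rot": [0, 0, 0], "claw": 80},
    {"delta_pos": [-0.06, 0.11, 0.2], "delta_rot": [0, 0, 0], "claw": 80},
    {"delta_pos": [-0.08, 0.14, 0.2], "delta_rot": [0, 0, 0], "claw": 80},
    {"delta_pos": [-0.1, 0.17, 0.2], "delta_rot": [0, 0, 0], "claw": 80},
    {"delta_pos": [-0.12, 0.2, 0.2], "delta_rot": [0, 0, 0], "claw": 80},
    {"delta_pos": [-0.14, 0.23, 0.2], "delta_rot": [0, 0, 0], "claw": 80},
  ],
)

```text
time: 22.8
eef_pos: [0.5001, 0.2854, 0.2574]
tcp_rot: [0.504, 0.495, -0.5, 0.501]
contact_force: [0.1, 1.5, 0.8]
opening: 0.938
```

Request:
play_rows(
  targets=[
    {"delta_pos": [-0.02, 0.03, 0], "delta_rot": [0, 0, 0], "claw": 80},
    {"delta_pos": [-0.03, 0.05, 0], "delta_rot": [0, 0, 0], "claw": 80},
    {"delta_pos": [-0.03, 0.05, 0], "delta_rot": [0, 0, 0], "claw": 80},
    {"delta_pos": [-0.03, 0.05, 0], "delta_rot": [0, 0, 0], "claw": 80},
    {"delta_pos": [-0.03, 0.05, 0], "delta_rot": [0, 0, 0], "claw": 80},
  ],
)

```text
time: 23.22
eef_pos: [0.4704, 0.335, 0.2575]
tcp_rot: [0.504, 0.495, -0.5, 0.501]
contact_force: [0.0, -0.4, -0.0]
opening: 0.939
```

Run:
```python
from h import *
st(); t=ctrl.read_camera("top"); s=ctrl.read_camera("scene")
cv2.imwrite("pics/f_top.png",cv2.resize(t[110:310,150:550],(800,400),interpolation=cv2.INTER_CUBIC))
cv2.imwrite("pics/f_scene.png",cv2.resize(s[150:350,140:480],(800,470),interpolation=cv2.INTER_CUBIC))
for n,p in dict(jar=[.6405,.054,.074],vial=[.6395,-.036,.082],flat=[.6387,-.126,.084],sq=[.638,-.216,.084]).items():
    q=proj("top",p); print(n,(q-[150,110]+.5)*2-.5)
```

```text
t 23.22 pos [0.4704 0.335  0.2575] jawyaw -0.49 toolx [ 0.0099 -0.0031 -0.9999] F [ 0.0305 -0.406  -0.0003] open 0.939
jar [302.3147  70.8539]
vial [398.0298  69.7373]
flat [495.5018  70.6235]
sq [593.7317  72.1603]
```

View pics/f_top.png

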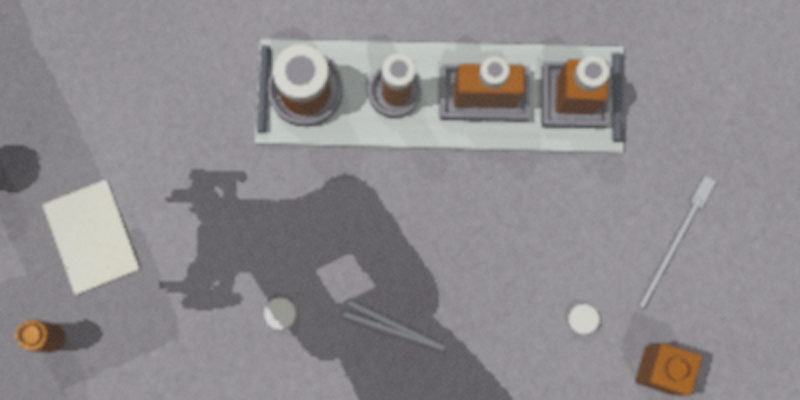

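View pics/f_scene.png

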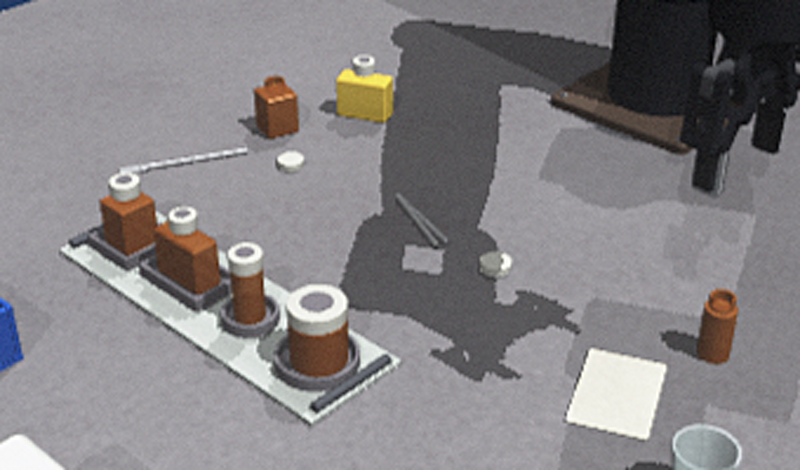

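All four caps project within a pixel or two of their fully seated positions: jar (302,71), vial (399,69), flat (495,71) and square (594,71). Both uncapped bottles stand where they were, and the gripper is clear. Handing in.

```bash
python3 -c "
from plant import ctrl
print(ctrl.sign_off())"
```

```text
the job is handed in; nothing more can be done
None
```

All four capped samples are standing in their own nests, and I handed the job in at about 23 s of the 104 s allowed. I gripped each one on its body, checked it with the wrist camera and lowered it in slowly. The order was square bottle, flat bottle, vial, jar.

In the last top and scene pictures:
- **Capped samples:** all four stand upright, with cap centres within about 1 mm of where a fully seated sample should show.
- **Uncapped vial and square bottle:** both stand where they were, judged by eye. I did not measure their positions again.
- **Yellow look-alike:** I never reached for it.
- **Gripper:** it was open and clear of everything, with the force reading near zero.

No check failed or disagreed. The sign-off reports no verdict.

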